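# Clear the prep board: sweep coconut shell down the scrap chute and close it

### The arm

A 7-joint arm with a two-finger parallel gripper is mounted at the origin on a cart in front of the work surface, level with it; the furniture and walls round the work are solid. World frame = base frame: x ahead of the robot, y to its left, z up, the work surface at z = 0. Lengths are in m, angles in rad, forces in N, time in s.
With the tool pointing down it reaches from about 0.4 to 0.9 m from the base axis. Payload 5.6 kg.
Tool frame: the origin (TCP) lies midway between the tips of the shut fingers; the grasp point (between the pads) lies 19 mm behind it; z points along the fingers, y is the line along which they close (so a half turn about z gives the same grasp; the last joint's range is limited). The gripper opens to 92 mm and grips with 3 to 60 N. Pads are 20 mm wide; open, the fingers measure 128 mm over their backs; the gripper's body (75 mm by 189 mm) begins 69 mm behind the grasp point.
Start: joints at [1.154, 0.468, -0.012, 1.603, 0.006, 1.071, -0.056], TCP at [0.237, -0.605, 0.215] pointing down, gripper open.
Joint ranges: [-2.53, 2.53], [-0.31, 2.02], [-1.57, 1.55], [0.28, 2.44], [-1.29, 4.43], [0.15, 1.84], [-2.92, 2.92]. Speed limits (rad/s): [2.57, 2.57, 3.14, 3.14, 3.14, 3.14, 3.14].

### API

Orientations are given as a 3x3 rotation matrix whose columns are the frame's x, y, z axes.
In Python, from station import env, effector, solver, viewer, workorder, search_frame, tip_of gives the robot as it stands. Calls block until the motion is done:
- env.reach(position, orientation): joint-space move of the TCP to a pose.
- env.movel(position, frame=None, rate=0.15): straight line of the TCP; frame=None keeps the orientation; rate is the mean speed in m/s.
- env.goto_joints(angles): joint-space move.
- effector.release() and effector.grasp(squeeze=None): open the fingers fully, or close them until they stop; squeeze is the grip in N (None keeps the last).
- env.pause(seconds).
- solver.inverse_kinematics(position, orientation): joint angles nearest the present ones, or None.
- env.sense(): the state.
- viewer.read_camera(name): name is "scene" or "top" or "wrist"; returns (picture, depth): 480x640x3 uint8, red, green, blue; 480x640 float32, m along the optical axis (not along the pixel's ray), 0 where there is no reading.
- viewer.camera_info(name): a dict with "intrinsics" (3x3 intrinsics, pixels), "eye" and "rotation" of the camera in the world; the wrist camera has in their place "T_tool_cam" (4x4, takes a point from camera to tool coordinates, whose origin is the TCP and whose axes are the flange's). Camera axes: x right, y up, looking along -z (the intrinsics and any distortion apply to the point x, -y, -z); pixel columns grow to the right and rows downward; lengths in m; the calibration is good to about 2 mm. The wrist camera is an equidistant fisheye: a pixel r from the principal point sees the ray r / f radians off the axis. A picture is of the moment at which its call begins: read the wrist's pose just before it. camera_info takes no time and is no camera call.
A pose or a line that the arm cannot do raises env.PlanningError and nothing moves.
- workorder.finish_job(): hands the job in; it is judged then, once.
Trained networks look in the newest picture that a camera, given by its name, has taken for a name from the list of things; names that differ only in an ending like _2 or _b are one class to them, and where a whole thing is asked for, a point or a joint stands for the part that bears it (a point fixed in the world has none). Each returns a list of dicts, best first, with "score" (0 to 1); they miss things now and then, are a little off and sometimes report something else, mostly with a low value. They report only what shows in the picture. A call takes as long as a camera call.
- search_frame(camera, name): "at" ([x, y, z] in m, in world coordinates, good to about 4 mm: the middle of the surface that is visible of it).
- tip_of(camera, name): "at" ([x, y, z] in m, in world coordinates, good to about 4 mm: a listed point, or the origin of a listed thing).
The state is a dict: "t": time; "joint_positions": joint angles; "joint_velocities": joint speeds; "tau": joint torques, N m; "ee_pos": TCP position; "tcp_rot": TCP orientation; "wrist_force": force on the tool from outside, world axes, zero at the start; "moment": the same for the moment, N m; "gripper_width": finger opening in m; "grasp_force": force on a finger pad.
Only numpy, scipy, OpenCV 4.12 (cv2) and the standard library are available. Lean on these libraries where they do the work, as an engineer would, in place of code of your own. Each camera call takes 0.05 s, during which the arm holds its last target. There are 200 camera calls.

### The job

Somebody has cracked a coconut on the wooden prep board. Take the crumb brush from its tray and sweep the three pieces of shell across the board and down the round chute into the scrap box; the edges are sharp, so do not touch the pieces with the fingers. Then put the brush back in its tray, bristles down, and last of all close the chute with its lid, set down softly, fully home and level; do not disturb the other things on the worktop.

Things in the scene. Friction and masses are not known exactly. Their poses are not given: they have to be found in the camera images.
- prep_station: fixed box with a pale wooden board as its top, 260 (x) x 340 (y) mm, board surface 105 mm above the worktop, no raised rim. Its front with a shut drawer (not used) faces -x. Origin: centre of its underside; the pieces lie on the -y part of the board, the chute is in the +y part. Inside it is hollow: pieces that go down the chute drop about 90 mm to its floor and stay in it
- chute (a point): centre of the round chute, at the level of the board's surface: a hole 142 mm in diameter through the 22 mm board, with a flush steel trim ring 160 mm in outer diameter; 75 mm to the +y side of the middle of the station
- chute_lid: round steel lid of the chute, 350 g, standing on the worktop on its plug, knob up. Origin: centre of its underside, z along its axis. Plug: 118 mm in diameter at the underside, tapering out to 134 mm at 20 mm height; flange 156 mm in diameter from 20 to 26 mm; upright wooden knob 30 mm in diameter from 26 to 68 mm above the underside. When it is home, the flange rests on the board and the underside is 20 mm below the board's surface
- crumb_brush: block brush, 160 g: wooden block 132 mm long (x), 30 mm thick (y), from 36 to 80 mm above the bristle tips, plain flat sides to grip; stiff dark bristles 126 x 28 mm below it, 36 mm long. Origin: centre of the bristle tips, z up. It stands on its bristles in the tray, its length along the tray's
- brush_tray: shallow steel tray, 160 (x) x 60 (y) mm, 14 mm high, wall and floor 3 mm, fixed to the worktop. Origin: centre of its underside
- shell_a: broken piece of brown coconut shell, 65 x 55 x 21 mm, 30 g, lying hollow side down on the board; origin: centre of its underside. Its outline is irregular, at most 36 mm from the origin, and it slides, it does not roll
- shell_b: broken piece of brown coconut shell, 60 x 64 x 21 mm, 30 g, lying hollow side down on the board; origin: centre of its underside. Its outline is irregular, at most 36 mm from the origin, and it slides, it does not roll
- shell_c: broken piece of brown coconut shell, 65 x 54 x 22 mm, 30 g, lying hollow side down on the board; origin: centre of its underside. Its outline is irregular, at most 36 mm from the origin, and it slides, it does not roll
- pepper_mill: wooden pepper mill, 58 mm across, 170 mm high, leave alone; origin: centre of its underside
- tub_spread: plastic tub, 72 mm across, 72 mm high, leave alone; origin: centre of its underside
- tin_tuna: flat round tin, 86 mm across, 40 mm high, leave alone; origin: centre of its underside
- peeler: vegetable peeler, 170 x 25 x 18 mm, leave alone; origin: centre of its underside
- lemon: lemon, 71 x 53 x 51 mm, leave alone; origin: centre of its underside

How it is judged:
By the outcome, as a careful person would: the job done as asked, in the order asked, and still so for the second after the job is handed in, with the robot touching nothing.
It also fails if it takes over 72 s, if anything falls off the work surface, if the arm or the gripper's body presses on something with over 40 N, if the wrist force passes 120 N, or if a joint passes its speed limit or range.

## Working session

There is one attempt and no reset: what is moved stays moved. The work goes in short steps, each a Python script; the robot and the scene stay as the last script left them, time stands still between calls to the robot, and variables do not carry over. Pictures are saved under pics/ and viewed, at most 10 in all, crops included, and the job is handed in when it is done.

```bash
mkdir -p pics; ls
cat > h.py <<'E'
import numpy as np, cv2
from station import env, effector, solver, viewer, workorder, search_frame, tip_of
def cam(n):
    p,d=viewer.read_camera(n); return p,d
def save(n,f):
    p,d=cam(n); cv2.imwrite('pics/'+f,p[:,:,::-1]); return p,d
def cloud(n,d):
    c=viewer.camera_info(n);K=np.array(c['intrinsics']);v,u=np.mgrid[:480,:640]
    P=np.stack([(u-K[0,2])/K[0,0]*d,-(v-K[1,2])/K[1,1]*d,-d],-1)
    return P@np.array(c['rotation']).T+np.array(c['eye'])
E
python3 - <<'E'
from h import *
np.set_printoptions(precision=3,suppress=True)
print(viewer.camera_info('top'))
p,d=save('top','top1.png');W=cloud('top',d);np.save('W.npy',W);np.save('d.npy',d)
p2,_=save('scene','sc1.png')
for n in ['prep_station','chute','chute_lid','crumb_brush','brush_tray','shell_a','pepper_mill','tub_spread','tin_tuna','peeler','lemon']:
    for c in ['top','scene']:
        print(n,c,[(np.round(r['at'],3).tolist(),round(r['score'],2)) for r in tip_of(c,n)[:4]])
print(env.sense()['t'],env.sense()['tcp_rot'])
E
```

```text
pics
{'intrinsics': array([[554.017,   0.   , 316.749],
       [  0.   , 554.017, 233.932],
       [  0.   ,   0.   ,   1.   ]]), 'eye': array([ 0.267, -0.005,  1.301]), 'rotation': array([[ 0.036,  0.974, -0.223],
       [-0.999,  0.035, -0.012],
       [-0.004,  0.223,  0.975]])}
prep_station top [([0.577, -0.033, -0.003], 0.71)]
prep_station scene [([0.577, -0.033, -0.001], 0.62)]
chute top [([0.587, 0.043, 0.103], 0.88), ([0.526, 0.362, 0.004], 0.17)]
chute scene [([0.589, 0.044, 0.104], 0.61), ([0.527, 0.359, 0.001], 0.35)]
chute_lid top [([0.504, -0.339, -0.0], 0.84)]
chute_lid scene [([0.326, 0.321, -0.0], 0.72), ([0.499, -0.344, -0.004], 0.62)]
crumb_brush top [([0.523, 0.362, 0.004], 0.6)]
crumb_brush scene [([0.526, 0.36, 0.004], 0.95), ([0.527, 0.359, -0.005], 0.45)]
brush_tray top [([0.53, 0.358, -0.0], 0.72)]
brush_tray scene [([0.529, 0.357, -0.008], 0.85)]
shell_a top [([0.637, -0.104, 0.102], 0.92), ([0.511, -0.069, 0.102], 0.72), ([0.576, -0.158, 0.105], 0.56), ([0.338, 0.156, 0.002], 0.29)]
shell_a scene [([0.509, -0.066, 0.103], 0.89), ([0.575, -0.156, 0.106], 0.61), ([0.634, -0.104, 0.105], 0.56)]
pepper_mill top [([0.71, -0.353, 0.004], 0.85), ([0.577, -0.158, 0.104], 0.45)]
pepper_mill scene [([0.707, -0.355, 0.002], 0.67)]
tub_spread top [([0.7, 0.285, -0.0], 0.75)]
tub_spread scene [([0.7, 0.287, -0.004], 0.65)]
tin_tuna top [([0.318, 0.318, -0.001], 0.96)]
tin_tuna scene [([0.322, 0.319, -0.001], 0.58), ([0.509, -0.068, 0.103], 0.3)]
peeler top [([0.317, -0.22, 0.0], 0.84)]
peeler scene [([0.321, -0.22, -0.002], 0.77)]
lemon top [([0.336, 0.156, -0.0], 0.58)]
lemon scene [([0.338, 0.151, 0.002], 0.77), ([0.325, 0.322, 0.0], 0.3)]
1.2 [[ 0.931  0.365  0.   ]
 [ 0.365 -0.931 -0.   ]
 [-0.     0.    -1.   ]]
```

View pics/top1.png

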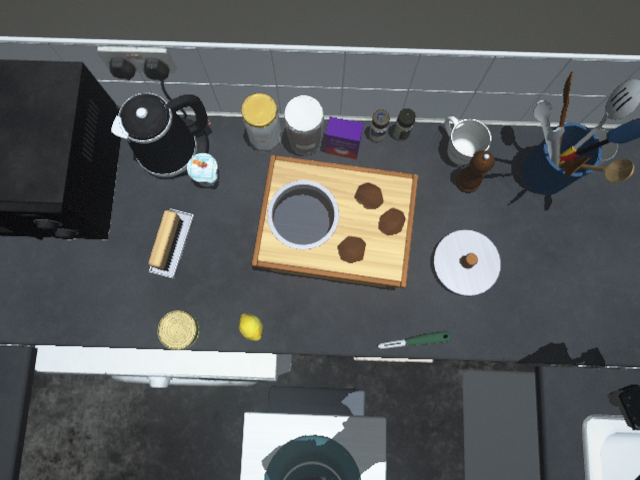

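Run:
```python
import numpy as np,cv2
W=np.load('W.npy')
def fit(c,r,z0,z1,n):
    m=(np.hypot(W[...,0]-c[0],W[...,1]-c[1])<r)&(W[...,2]>z0)&(W[...,2]<z1)
    P=W[m]; b=cv2.minAreaRect(P[:,:2].astype(np.float32)*1000); print(n,len(P),P.mean(0).round(4),b)
    e=cv2.minEnclosingCircle(P[:,:2].astype(np.float32)*1000);print('   circ',e, 'zmed',np.median(P[:,2]).round(4))
fit((.526,.36),.12,.07,.09,'brush')
fit((.529,.358),.12,.006,.02,'tray')
fit((.504,-.339),.12,.02,.034,'lidflange')
fit((.504,-.339),.12,.06,.075,'lidknob')
fit((.577,-.033),.25,.098,.112,'board')
for c in [(.637,-.104),(.511,-.069),(.576,-.158)]: fit(c,.05,.112,.14,'shell')
m=(np.hypot(W[...,0]-.587,W[...,1]-.043)<.068)&(W[...,2]<.08);P=W[m].astype(np.float32);print('hole',cv2.minEnclosingCircle(P[:,:2]),P.mean(0))
```

```text
brush 785 [0.5241 0.3584 0.0803] ((525.8689575195312, 359.8557434082031), (31.89988899230957, 131.2306365966797), 78.66158294677734)
   circ ((525.6856079101562, 358.94134521484375), 66.12248229980469) zmed 0.0806
tray 520 [0.5213 0.3467 0.0107] ((525.2493286132812, 360.45703125), (228.89529418945312, 222.04624938964844), 28.998001098632812)
   circ ((528.1822509765625, 356.56695556640625), 118.22479248046875) zmed 0.0095
lidflange 3218 [ 0.5038 -0.3398  0.0266] ((504.470947265625, -340.35357666015625), (153.3331298828125, 154.44509887695312), 47.165523529052734)
   circ ((505.15081787109375, -340.148193359375), 78.64144897460938) zmed 0.0266
lidknob 135 [ 0.5043 -0.3394  0.0675] ((504.89947509765625, -339.79168701171875), (28.457321166992188, 26.9289493560791), 67.66548919677734)
   circ ((504.9873046875, -340.2820739746094), 14.910987854003906) zmed 0.0676
board 12773 [ 0.5743 -0.0387  0.1055] ((633.333251953125, -37.25566101074219), (340.7626647949219, 373.2088623046875), 83.8416976928711)
   circ ((601.8731689453125, -34.05107879638672), 226.63795471191406) zmed 0.1055
shell 539 
[... 209 characters left out ...]
shell 582 [ 0.5075 -0.0671  0.1207] ((512.9452514648438, -68.36357116699219), (62.610145568847656, 70.48091125488281), 63.0022087097168)
   circ ((518.5567016601562, -64.5418701171875), 40.806663513183594) zmed 0.1209
shell 546 [ 0.5731 -0.1528  0.1207] ((578.5086059570312, -146.50900268554688), (69.89419555664062, 68.1191635131836), 74.0153579711914)
   circ ((582.9769287109375, -151.64244079589844), 39.98403549194336) zmed 0.1206Traceback (most recent call last):
  File "<stdin>", line 13, in <module>
cv2.error: OpenCV(4.12.0) /io/opencv/modules/imgproc/src/shapedescr.cpp:201: error: (-215:Assertion failed) count >= 0 && (depth == CV_32F || depth == CV_32S) in function 'minEnclosingCircle'
```

The picture shows the brush on its tray at (165,240), the chute at (303,215), the shells at (369,195), (391,221) and (351,249), and the lid at (467,262). The microwave is close to the tray on its left. I'll refine the station frame and check that clearance.

Run:
```python
import numpy as np,cv2
W=np.load('W.npy');d=np.load('d.npy');ok=d>0
X,Y,Z=W[...,0],W[...,1],W[...,2]
# microwave
for z0,z1 in [(.03,.13),(.13,.25),(.25,.4)]:
    m=ok&(Y>.41)&(X>.35)&(X<.72)&(Z>z0)&(Z<z1)
    if m.any(): P=W[m]; print('mw',z0,m.sum(),'ymin',P[:,1].min().round(3),'x',P[:,0].min().round(3),P[:,0].max().round(3)); Q=P[P[:,0]<.62]; print('   x<.62 ymin',Q[:,1].min() if len(Q) else None)
# hole
m=ok&(np.hypot(X-.587,Y-.043)<.09)&(abs(Z-.105)<.004)
ang=np.arctan2(Y-.043,X-.587);r=np.hypot(X-.587,Y-.043);pts=[]
for a in np.arange(-np.pi,np.pi,.15):
    s=m&(abs(ang-a)<.075)
    if s.sum()>3: i=np.argmin(np.where(s,r,9)); pts.append([X.flat[i],Y.flat[i]])
print('hole ellipse',cv2.fitEllipse(np.float32(pts)*1000))
# board yaw
m=(ok&(abs(Z-.105)<.005)&(abs(X-.577)<.17)&(abs(Y+.033)<.21)).astype(np.uint8)
n,l,s,c=cv2.connectedComponentsWithStats(cv2.morphologyEx(m,cv2.MORPH_OPEN,np.ones((5,5))))
k=1+np.argmax(s[1:,4]);print('board',cv2.minAreaRect(np.float32(W[l==k][:,:2])*1000))
m=ok&(Z>.005)&(Z<.02)&(abs(X-.529)<.095)&(abs(Y-.358)<.06)
print('tray',cv2.minAreaRect(np.float32(W[m][:,:2])*1000))
for c in [(.637,-.104),(.511,-.069),(.576,-.158)]:
    m=ok&(np.hypot(X-c[0],Y-c[1])<.043)&(Z>.1105)&(Z<.14);print('shell',cv2.minEnclosingCircle(np.float32(W[m][:,:2])*1000), W[m].mean(0))
```

```text
mw 0.03 2390 ymin 0.41 x 0.513 0.72
   x<.62 ymin 0.5038449714719158
mw 0.13 3501 ymin 0.41 x 0.513 0.72
   x<.62 ymin 0.5042835481126301
mw 0.25 6507 ymin 0.504 x 0.528 0.72
   x<.62 ymin 0.5039970707037288
hole ellipse ((585.2982177734375, 43.008384704589844), (139.46202087402344, 140.23670959472656), 5.814444541931152)
board ((577.8094482421875, -31.5799560546875), (339.8788757324219, 261.6116638183594), 83.86480712890625)
tray ((530.0382080078125, 357.78973388671875), (118.24847412109375, 186.10350036621094), 89.45703887939453)
shell ((639.8435668945312, -105.11035919189453), 39.67033386230469) [ 0.63027626 -0.10325396  0.12083302]
shell ((512.3383178710938, -68.26631927490234), 40.65254592895508) [ 0.50732395 -0.06725572  0.12044966]
shell ((581.2197265625, -155.936279296875), 42.54325485229492) [ 0.57207702 -0.15385423  0.12064009]
```

```bash
cat >> h.py <<'E'
O=np.array([.578,-.0316]);TH=np.deg2rad(-6.14)
M=np.array([[np.cos(TH),-np.sin(TH)],[np.sin(TH),np.cos(TH)]])
w=lambda s:O+M@np.array(s); st=lambda p:M.T@(np.array(p)[:2]-O)
CH=np.array([0,.075])
def down(a):
    c,s=np.cos(a),np.sin(a); return np.array([[-s,c,0],[c,s,0],[0,0,-1.]])
def P(xy,z): return [float(xy[0]),float(xy[1]),float(z)]
BR=np.array([.5257,.3597]);BA=np.deg2rad(78.66);BZ=.046
def rep(t=''):
    s=env.sense();print(t,round(s['t'],2),np.round(s['ee_pos'],4),'w',round(s['gripper_width'],4),'F',np.round(s['wrist_force'],1),'g',np.round(s['grasp_force'],1),'q7',round(s['joint_positions'][6],2))
E
python3 - <<'E'
from h import *
rep('s')
env.reach(P(BR,.22),down(BA));rep('above')
env.movel(P(BR,BZ),rate=.15);rep('down')
effector.grasp(40);rep('grip')
env.movel(P(BR,.22),rate=.2);rep('up')
for n,p in dict(A=(.6355,-.104),B=(.510,-.0675),C=(.576,-.157)).items(): print(n,st(p).round(3))
E
```

```text
s 1.2 [ 0.2373 -0.6052  0.2146] w 0.0922 F [ 0.  -0.5 -0. ] g 0.0 q7 -0.06
above 4.71 [0.5263 0.3589 0.2199] w 0.0918 F [-0.3  0.4  0.8] g 0.0 q7 0.29
down 6.02 [0.5262 0.3603 0.047 ] w 0.0915 F [ 1.1 -0.1 -0.1] g 0.0 q7 0.16
grip 6.97 [0.5257 0.3597 0.046 ] w 0.0299 F [-0.1  1.  -0.1] g 40.0 q7 0.16
up 7.99 [0.5252 0.3589 0.2186] w 0.0299 F [-0.1  0.7 -2.4] g 40.0 q7 0.29
A [ 0.065 -0.066]
B [-0.064 -0.043]
C [ 0.011 -0.125]
```

```bash
cat >> h.py <<'E'
SZ=.1055+.003+.043
def sweep(s,off=0,gap=.054,rate=.12,end=.022,tgt=CH,rl=.06):
    s=np.array(s);tgt=np.array(tgt);d=(tgt-s)/np.linalg.norm(tgt-s);l=np.array([d[1],-d[0]])
    a=np.arctan2(d[1],d[0])+TH;R=down(a)
    p0=w(s-gap*d+off*l);p1=w(tgt-end*d+off*l)
    env.reach(P(p0,SZ+rl),R);env.movel(P(p0,SZ),R,rate=.15);rep('start')
    env.movel(P(p1,SZ),R,rate=rate);rep('end')
    env.movel(P(p1,SZ+rl),R,rate=.25);rep('up')
E
python3 - <<'E'
from h import *
sweep((-.064,-.043),off=-.012)
sweep((.065,-.066),off=.028)
save('top','top2.png')
print([(st(r['at']).round(3),r['at'][2],r['score']) for r in tip_of('top','shell_a')])
E
```

```text
start 10.25 [ 0.4698 -0.1043  0.1519] w 0.0299 F [-0.2 -0.4 -2.1] g 40.0 q7 0.69
end 11.78 [0.5634 0.0308 0.1514] w 0.0295 F [-0.8 -0.4 -2. ] g 40.0 q7 0.4
up 12.18 [0.564  0.031  0.2123] w 0.0296 F [ 0.7  0.5 -2.2] g 40.0 q7 0.46
start 13.77 [ 0.6795 -0.1457  0.1518] w 0.0295 F [-0.3  0.4 -0.7] g 40.0 q7 1.54
end 15.47 [0.6198 0.0301 0.1513] w 0.0296 F [ 0.   0.4 -1.9] g 40.0 q7 1.24
up 15.87 [0.6201 0.0306 0.2123] w 0.0295 F [ 0.2  0.4 -3. ] g 40.0 q7 1.28
[(array([-0.004,  0.082]), 0.0311, 0.83), (array([0.081, 0.076]), 0.0117, 0.53)]
```

View pics/top2.png

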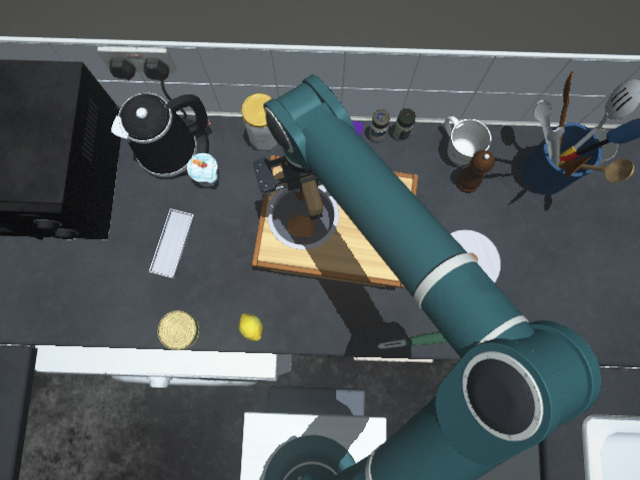

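Two shells are visible inside the chute at (300,225), and the arm hides shell C. Next I'll sweep C and check from a pose clear of the view.

Run:
```python
from h import *
sweep((.011,-.125),off=0,gap=.056)
env.reach(P(BR,.2),down(BA));rep('over tray')
p,d=save('top','top3.png');save('scene','sc3.png')
for c in ['top','scene']: print(c,[(st(r['at']).round(3),round(r['at'][2],3),round(r['score'],2)) for r in search_frame(c,'shell_a')])
print('brush',[(np.round(r['at'],3),r['score']) for r in tip_of('top','crumb_brush')], [(np.round(r['at'],3),r['score']) for r in tip_of('scene','crumb_brush')])
a=cv2.imread('pics/top3.png')[100:340,100:500];cv2.imwrite('pics/v3.png',cv2.resize(a,None,fx=1.8,fy=1.8))
```

```text
start 17.49 [ 0.5733 -0.2118  0.1519] w 0.0298 F [-0.5  0.8 -1.5] g 40.0 q7 1.29
end 19.59 [0.5849 0.0202 0.1514] w 0.0296 F [ 0.2  0.8 -2.8] g 40.0 q7 0.9
up 19.98 [0.5853 0.0206 0.2123] w 0.03 F [-0.3 -0.2 -2.6] g 40.0 q7 0.95
over tray 21.28 [0.5268 0.3579 0.1993] w 0.0298 F [-0.5 -0.1 -1.8] g 40.0 q7 0.26
top [(array([0.015, 0.048]), 0.03, 0.83), (array([-0.007,  0.088]), 0.025, 0.68), (array([0.069, 0.077]), 0.028, 0.51)]
scene [(array([0.066, 0.075]), 0.024, 0.62)]
brush [(array([0.525, 0.358, 0.16 ]), 0.8), (array([0.599, 0.009, 0.037]), 0.49)] [(array([0.528, 0.357, 0.157]), 0.98)]
```

View pics/v3.png

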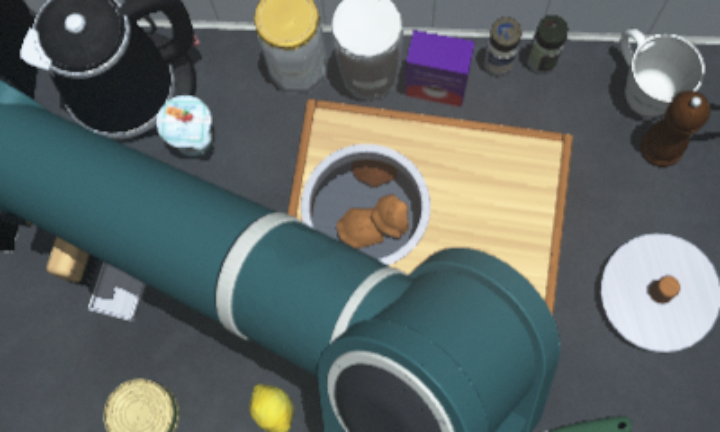

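View pics/sc3.png

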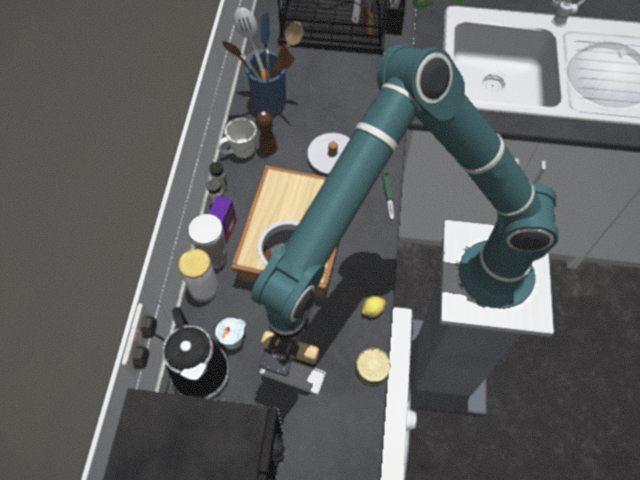

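All three shells lie inside the station: the crop shows them in the chute at (373,172), (390,215) and (358,228). The board is clear and the brush is held over the tray. Next I'll put the brush back and pick up the lid.

Run:
```python
from h import *
env.movel(P(BR,BZ+.012),down(BA),rate=.15);env.movel(P(BR,BZ+.001),rate=.03);rep('placed')
effector.release();env.movel(P(BR,.22),rate=.2);rep('off')
L=(.5047,-.340);a=TH+np.pi/2
env.reach(P(L,.2),down(a));rep('lid')
p,d=save('top','top4.png')
print('brush',[(np.round(r['at'],3),r['score']) for r in tip_of('top','crumb_brush')])
W=cloud('top',d);m=(d>0)&(W[...,2]>.07)&(W[...,2]<.09)&(np.hypot(W[...,0]-.526,W[...,1]-.36)<.1)
print(m.sum(),cv2.minAreaRect(np.float32(W[m][:,:2])*1000),np.median(W[m][:,2]))
env.movel(P(L,.034),rate=.15);rep('dn')
effector.grasp(40);rep('grip')
env.movel(P(L,.06),rate=.08);rep('up');env.movel(P(L,.25),rate=.2);rep('up')
```

```text
placed 23.2 [0.5256 0.3597 0.0469] w 0.0297 F [-0.2 -0.3 -1. ] g 40.0 q7 0.15
off 25.23 [0.5253 0.359  0.2187] w 0.0918 F [ 0.   0.2 -0.5] g 0.0 q7 0.28
lid 27.71 [ 0.5054 -0.3388  0.2002] w 0.0918 F [0.6 0.3 0.4] g 0.0 q7 1.52
brush [(array([0.522, 0.359, 0.007]), 0.76)]
791 ((526.3822021484375, 359.9140930175781), (32.217926025390625, 132.6829376220703), 78.53528594970703) 0.08053034969978023
dn 29.07 [ 0.5054 -0.3403  0.035 ] w 0.0919 F [ 0.  -0.1  0.9] g 0.0 q7 1.38
grip 30.03 [ 0.5046 -0.3404  0.034 ] w 0.0294 F [ 0.3 -1.2  0.8] g 40.0 q7 1.38
up 30.51 [ 0.5048 -0.3402  0.0606] w 0.0292 F [-1.3 -0.3 -3. ] g 40.0 q7 1.41
up 31.61 [ 0.5038 -0.3399  0.2486] w 0.0291 F [-1.7 -0.4 -4.2] g 40.0 q7 1.55
```

View pics/top4.png

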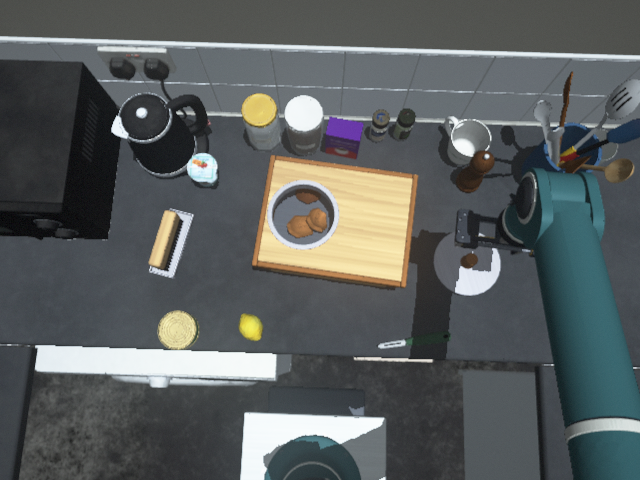

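The brush is back in its tray at (165,240), all the shells are in the chute and the lid is in hand. Next I'll place the lid softly.

Run:
```python
from h import *
C=(.5857,.043);a=TH+np.pi/2
env.reach(P(C,.20),down(a));env.movel(P(C,.150),down(a),rate=.12);env.pause(.3);rep('above')
f0=np.mean([env.sense()['wrist_force'][2] for _ in range(3)])
z=.150
while z>.1165:
    z-=.003 if z>.126 else .001
    env.movel(P(C,z),down(a),rate=.04)
    s=env.sense();F=s['wrist_force']
    if F[2]-f0>2.5 or np.hypot(*F[:2])>6: rep('contact %.4f'%z);break
rep('end');save('top','t5.png');save('scene','sc5.png')
```

```text
above 33.94 [0.5861 0.0431 0.1506] w 0.0295 F [-0.6  0.6 -4.7] g 40.0 q7 0.81
contact 0.1180 37.94 [0.5857 0.043  0.1189] w 0.0294 F [-2.8 -0.7  6.1] g 40.0 q7 0.79
end 37.94 [0.5857 0.043  0.1189] w 0.0294 F [-2.8 -0.7  6.1] g 40.0 q7 0.79
```

Run:
```python
from h import *
C=(.5857,.043)
effector.release();env.movel(P(C,.25),rate=.2)
env.reach([.40,-.40,.35],down(TH+np.pi/2));rep('away')
p,d=save('top','top6.png');W=cloud('top',d);r=np.hypot(W[...,0]-C[0],W[...,1]-C[1])
m=(d>0)&(r<.085)&(W[...,2]>.108)&(W[...,2]<.118);Q=W[m]
print(len(Q),cv2.minEnclosingCircle(np.float32(Q[:,:2])*1000))
A=np.c_[Q[:,:2]-C,np.ones(len(Q))];print('plane (slopes,z)',np.linalg.lstsq(A,Q[:,2],rcond=None)[0])
m=(d>0)&(r>.09)&(r<.12)&(abs(W[...,2]-.105)<.004);print('board z',np.median(W[m][:,2]))
a=p[100:340,100:500,::-1];cv2.imwrite('pics/v6.png',cv2.resize(a,None,fx=1.8,fy=1.8))
```

```text
away 41.65 [ 0.4008 -0.3988  0.3499] w 0.092 F [-0.2 -0.2  0.4] g 0.0 q7 1.81
3383 ((585.8916625976562, 42.81407165527344), 84.73279571533203)
plane (slopes,z) [-3.16521721e-05  1.28435623e-03  1.11696495e-01]
board z 0.10539920549895665
```

View pics/v6.png

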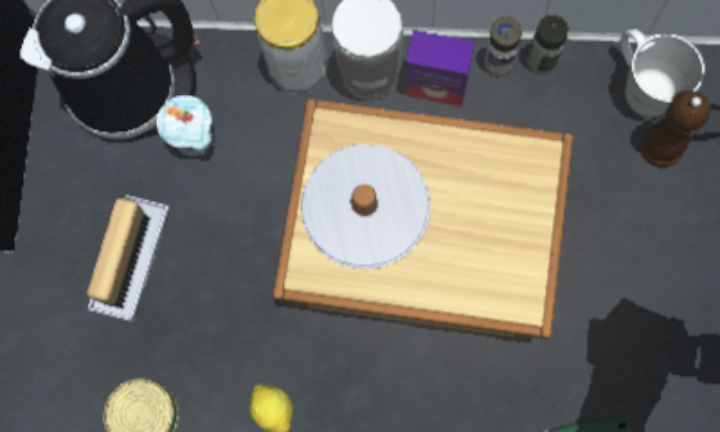

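The lid is home and level at (365,205): its flange is 6.3 mm above the board and the slope is about 0.1%. The brush is in its tray and the other things have not moved.

```bash
python3 -c "
from h import *
print(workorder.finish_job())"
```

```text
the job is handed in; nothing more can be done
None
```

The job is handed in: all three shell pieces are down the chute, the brush is back in its tray bristles down, and the lid is home and level, finished at about 42 s of the 72 s allowed.

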